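# Load the bench rocker so that its tray balances

### The arm

A 6-joint arm with a two-finger parallel gripper is mounted at the origin on the work surface. World frame = base frame: x ahead of the robot, y to its left, z up, the work surface at z = 0. Lengths are in m, angles in rad, forces in N, time in s.
With the tool pointing down it reaches from about 0.35 to 0.875 m from the base axis. Payload 4.2 kg.
Tool frame: the origin (TCP) lies midway between the tips of the shut fingers; the grasp point (between the pads) lies 19 mm behind it (pinch_z is the distance from the TCP to the grasp point, in m); z points along the fingers, y is the direction in which the jaws open and shut (so a half turn about z gives the same grasp; the last joint's range is limited). The gripper opens to 87 mm and grips with 3 to 60 N. Pads are 19 mm wide; open, the fingers measure 117 mm over their backs; the gripper's body (75 mm by 190 mm) begins 51 mm behind the grasp point.
Start: joints at [-0.902, 0.385, 0.008, 0, -1.194, -0.259], TCP at [0.249, -0.573, 0.223] pointing down, gripper open.
Joint ranges: [-3.14, 3.14], [-1.21, 2.06], [-1.07, 1.41], [-3.16, 2.05], [-2.99, -0.16], [-3.1, 3.1]. Speed limits (rad/s): [2.79, 2.79, 3.14, 3.14, 3.14, 3.14].

### API

Orientations are given as a unit quaternion [w, x, y, z].
In Python, from station import state, get_image, camera_model, job_done, pinch_z gives the robot as it stands. The module is installed in compiled form; this text tells all that it offers.
- The arm moves only by the tool move_arm, never from a script. Its argument "commands" is text: rows parted by semicolons, each of 5 numbers parted by spaces: the shift along the world's x, y, z in mm, then the turn about the world's z in degrees, then the closure in counts, from 0 (fully open) to 255 (shut). A call has 1 to 5 rows; each row shifts and turns the commanded pose from where the row before left it; what a row does not reach is not made up. A row lasts 1/10 s, in which the tool goes at most 50 mm and 8.59 degrees, less where a joint would pass 70% of its speed; a pose out of reach is approached as far as the arm can. A call is refused whole if a number of a shift passes 50 or a number of a turn 8.59, either way. A call with a gripper value outside its range is refused whole. The fingers move at their own pace and stop on an object; "newtons" is the grip in N (left out, the last holds). Time passes only in rows, so rows that do not move let the fingers close. It gives the time, the measured TCP pose, the force and the opening at its end, in the units of the state.
- state(): the state, without advancing time (a new reading comes with each control period).
- get_image(name): name is "scene" or "top" or "wrist"; returns the picture (384x512x3 uint8, red, green, blue); there is no depth.
- camera_model(name): a dict with "fx", "fy", "cx", "cy" (pixels), "camera_from_world" (4x4, takes a point from world to camera coordinates). Camera axes: x right, y down, z forward; pixel columns grow to the right and rows downward; lengths in m; the calibration is good to about 2 mm. The wrist camera is an equidistant fisheye: a pixel r from the principal point sees the ray r / f radians off the axis. A picture is of the moment at which its call begins: read the wrist's pose just before it. camera_model takes no time and is no camera call; for the wrist camera it gives the pose at the moment of the call.
- job_done(): hands the job in, once; it reports no verdict.
The state is a dict: "time_s": time; "joint_pos": joint angles; "joint_velocities": joint speeds; "effort": joint torques, N m; "tool_pos": TCP position; "tcp_rot": TCP orientation; "wrist_force": force on the tool from outside, world axes, zero at the start; "moment": the same for the moment, N m; "opening": finger opening in m.
Only numpy, scipy, OpenCV 4.12 (cv2) and the standard library are available. Lean on these libraries where they do the work, as an engineer would, in place of code of your own. Each camera call takes 0.05 s, during which the arm holds its last target.

### The job

Load the rocker's free-swinging tray with the three white bottles: the tall one on one side of its pivot and the two short ones together on the other side, whichever way round, so that the tray stays level with all three standing upright in it. Set them down gently so that the tray is not slammed over, knock no bottle over, and leave the other things on the bench where they are.

Things in the scene. Friction and masses are not known exactly. Their poses are not given: they have to be found in the camera images.
- rocker: bench rocker with a white base 150 x 200 x 34 mm and two dark brackets that carry the tray; fixed to the bench. Origin: on the bench under the middle of the tray; its x axis is the direction of the pivot, its y axis runs along the tray's long side.
- tray_mid (a point): middle of the floor's upper face of the aluminium tray, 68 mm above the bench when level, 13 mm above the pivot; turns with the tray (x along the pivot, y along the tray, z out of the floor). Tray 180 (x) x 340 (y) mm outside, with a 5 mm thick rim 14 mm high all round; a dark crossbar 10 mm wide and 10 mm high above the floor runs along x over the pivot and parts the floor into two sides, each 170 x 160 mm
- tray (a joint): tilt of the tray about its pivot, rad: 0 level, positive raises the +y side, stops at -0.10 and +0.10. It turns freely, with a centring spring of about 3 N m/rad and damping of about 1 N m s/rad; empty it rests level. Any one bottle, or the tall and one short one on opposite sides, tips it to, or almost to, a stop when set midway along a side (105 mm from the pivot); the tall bottle on one side balances the two short ones on the other at equal distance from the pivot
- tall_bottle: the one TALL bottle: closed rigid bottle of plain white plastic, the largest of the three white ones, standing on the bench; round body 76 mm across up to 105 mm, then a tapering shoulder, then a straight ribbed white cap 50 mm across (its grip) from 124 mm to the top at 150 mm; mass 600 g give or take 3 per cent, centre of mass on its axis near 66 mm. Origin: centre of its underside, z up along its axis.
- short_bottle_a: one of two alike SHORT bottles: closed rigid bottle of plain white plastic, smaller than the tall one, standing on the bench; round body 60 mm across up to 78 mm, then a tapering shoulder, then a straight ribbed white cap 42 mm across (its grip) from 94 mm to the top at 120 mm; mass 300 g give or take 3 per cent, centre of mass on its axis near 54 mm. Origin: centre of its underside, z up along its axis.
- short_bottle_b: one of two alike SHORT bottles: closed rigid bottle of plain white plastic, smaller than the tall one, standing on the bench; round body 60 mm across up to 78 mm, then a tapering shoulder, then a straight ribbed white cap 42 mm across (its grip) from 94 mm to the top at 120 mm; mass 300 g give or take 3 per cent, centre of mass on its axis near 54 mm. Origin: centre of its underside, z up along its axis.
- flask: bystander: conical glass flask, 80 mm across at the foot, 134 mm high; origin under its centre; leave alone
- amber_bottle: bystander: amber glass bottle with a black cap, 56 mm across, 115 mm high; origin under its centre; leave alone
- beaker: bystander: open glass beaker, 70 mm across, 85 mm high; origin under its centre; leave alone
- tip_rack: bystander: grey divided rack 85 x 125 x 50 mm; origin under its centre; leave alone
- jar: bystander: amber jar, 64 mm across, 75 mm high; origin under its centre; leave alone
- spatula: bystander: metal spatula 150 mm long lying flat, along its x axis; leave alone
- dish: bystander: white ceramic bowl, 80 mm across, 30 mm high; origin under its centre; leave alone
Things that resemble listed ones, but are neither listed nor needed, are in the scene too. What is shaped like the short_bottle_b but blue is not meant. What is shaped like the tall_bottle but green is not meant.

How it is judged:
At the end, for the whole second after the job is handed in: Tray level within 0.04 rad and still; all three white bottles on its floor inside the rim, upright within 0.08 rad, released and at rest; the tall bottle's axis over 35 mm from the pivot line on one side, both short bottles' axes over 35 mm from it on the other side (either way round) (value of joint tray between -0.04 and 0.04 rad and velocity of joint tray between -0.05 and 0.05 rad/s and angle between each of tall_bottle, short_bottle_a, short_bottle_b's own z axis and vertical below 0.08 rad and z of tall_bottle in the frame of tray_mid between -0.006 and 0.006 m and linear speed of each of tall_bottle, short_bottle_a, short_bottle_b below 0.02 m/s and contact force between each of tall_bottle, short_bottle_a, short_bottle_b and the fingers below 0.5 N and x of tall_bottle in the frame of tray_mid between -0.085 and 0.085 m and y of tall_bottle in the frame of tray_mid between -0.165 and 0.165 m and z of short_bottle_a in the frame of tray_mid between -0.006 and 0.006 m and x of short_bottle_a in the frame of tray_mid between -0.085 and 0.085 m and y of short_bottle_a in the frame of tray_mid between -0.165 and 0.165 m and z of short_bottle_b in the frame of tray_mid between -0.006 and 0.006 m and x of short_bottle_b in the frame of tray_mid between -0.085 and 0.085 m and y of short_bottle_b in the frame of tray_mid between -0.165 and 0.165 m and ((y of tall_bottle in the frame of tray_mid above 0.035 m and y of each of short_bottle_a, short_bottle_b in the frame of tray_mid below -0.035 m) or (y of tall_bottle in the frame of tray_mid below -0.035 m and y of each of short_bottle_a, short_bottle_b in the frame of tray_mid above 0.035 m))); the robot touches nothing.
It fails at once if the tray is slammed over: it turns faster than 1.2 rad/s either way (velocity of joint tray above 1.2 rad/s or velocity of joint tray below -1.2 rad/s).
It fails at once if a bottle is knocked over or tipped by more than about 40 degrees (angle between any of tall_bottle, short_bottle_a, short_bottle_b's own z axis and vertical above 0.7 rad).
It fails at once if any other thing on the bench is pushed more than 30 mm from its place (distance of any of flask, amber_bottle, beaker, tip_rack, jar, spatula, dish from where it was at the start of the episode above 0.03 m).
It also fails if it takes over 72 s, if anything falls off the work surface, if the arm or the gripper's body presses on something with over 40 N, if the wrist force passes 120 N, or if a joint passes its speed limit or range.

## Working session

There is one attempt and no reset: what is moved stays moved. The work goes in short steps, Python scripts to look and compute and a tool call to move; the robot and the scene stay as the last step left them, time stands still between calls to the robot, and variables do not carry over. Pictures are saved under pics/ and viewed, and the job is handed in when it is done.

Besides the shell and the picture viewer there is one more tool, called after ">>>" as a command line: name --argument value ..., lists and objects as JSON in quotes. move_arm: Moves the arm, as the interface text tells. Its arguments: {"type":"object","properties":{"commands":{"type":"string"},"newtons":{"type":"number"}},"required":["commands"]}

```bash
mkdir -p pics; python3 - <<'E'
from station import *
import cv2
s=state();print(s)
print(pinch_z)
for n in("scene","top"):
    cv2.imwrite(f"pics/{n}0.png",cv2.cvtColor(get_image(n),cv2.COLOR_RGB2BGR)); print(n,camera_model(n))
E
```

```text
{'time_s': 0.0, 'joint_pos': array([-9.02407382e-01,  3.85553424e-01,  6.63047325e-03, -4.64934964e-04,
       -1.19403954e+00, -2.58589990e-01]), 'joint_velocities': array([ 0.00030434,  0.00217334, -0.00042144,  0.00070919,  0.00070901,
       -0.00126076]), 'effort': array([ 3.30953771e-04, -3.90670002e+01,  1.87401831e+01,  4.21983853e+00,
        1.09023205e-02, -2.13867725e-04]), 'tool_pos': array([ 0.2487731 , -0.57269168,  0.22146839]), 'tcp_rot': array([-2.90940762e-04, -2.03384650e-01,  9.79098291e-01,  1.06541191e-03]), 'wrist_force': array([0.26908312, 0.23337158, 0.16223406]), 'moment': array([ 0.01871289,  0.0021331 , -0.02371631]), 'opening': 0.08640538363772639}
0.0187
scene {'fx': 491.15098188645464, 'fy': 491.15098188645464, 'cx': 252.3741270704097, 'cy': 188.99810345702747, 'camera_from_world': array([[-4.59066985e-01,  8.88401047e-01,  1.04099618e-03,
         3.47449407e-01],
       [ 6.95143366e-01,  3.59933337e-01, -6.22273006e-01,
        -3.14804595e-01],
       [-5.53202679e-01, -2.84941351e-01, -7.82799605e-01,
         1.81612574e+00],
       [ 0.00000000e+00,  0.00000000e+00,  0.00000000e+00,
         1.00000000e+00]])}
top {'fx': 456.9686094356693, 'fy': 456.9686094356693, 'cx': 254.84516818705634, 'cy': 192.17560627646668, 'camera_from_world': array([[-5.45098980e-02, -9.98512865e-01, -8.54238915e-04,
        -6.73627122e-02],
       [-9.78025282e-01,  5.35638340e-02, -2.01488124e-01,
         5.68292600e-01],
       [ 2.01234240e-01, -1.01476298e-02, -9.79490585e-01,
         1.03558591e+00],
       [ 0.00000000e+00,  0.00000000e+00,  0.00000000e+00,
         1.00000000e+00]])}
```

View pics/scene0.png

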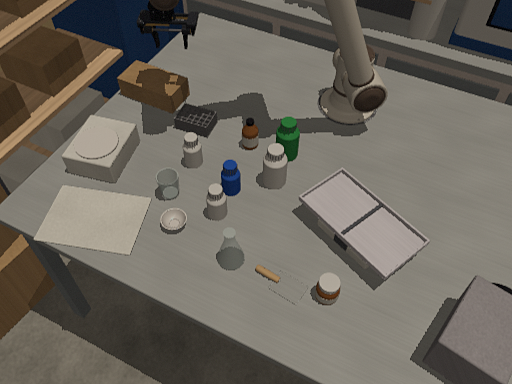

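View pics/top0.png

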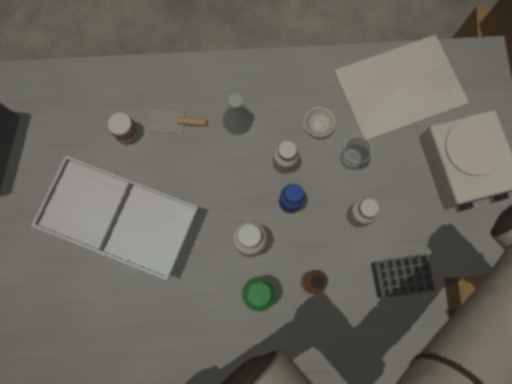

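Scene and top show: tall white at about (249,238) in the top view, short ones at (287,154) and (366,210), and the rocker at about (116,217). I'll enlarge these.

```bash
python3 - <<'E'
import cv2
a=cv2.imread("pics/top0.png")
cv2.imwrite("pics/t1.png",cv2.resize(a[130:270,220:400],None,fx=4.4,fy=4.2857,interpolation=cv2.INTER_CUBIC)) 
cv2.imwrite("pics/t2.png",cv2.resize(a[150:290,25:210],None,fx=4,fy=4,interpolation=cv2.INTER_CUBIC))
b=cv2.imread("pics/scene0.png")
cv2.imwrite("pics/s1.png",cv2.resize(b[110:230,150:310],None,fx=5,fy=5,interpolation=cv2.INTER_CUBIC))
E
```

```text
(no output)
```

View pics/t1.png

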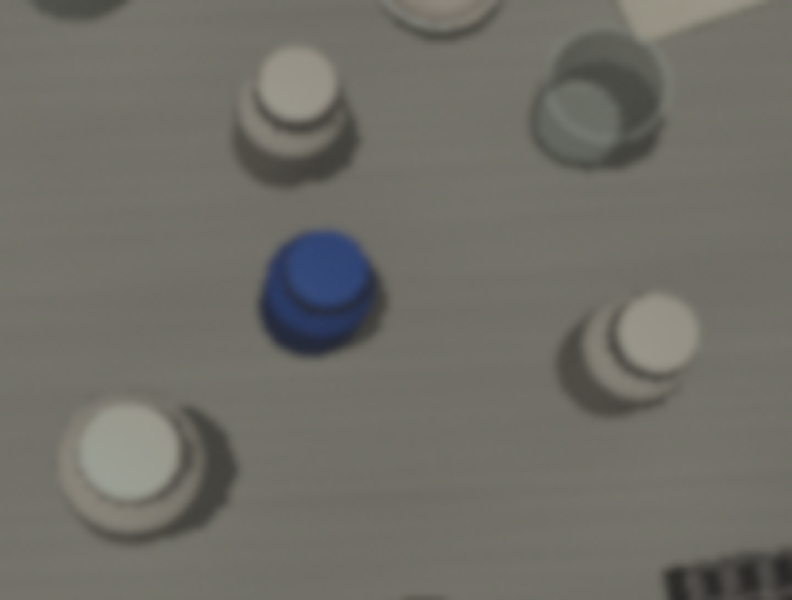

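View pics/t2.png

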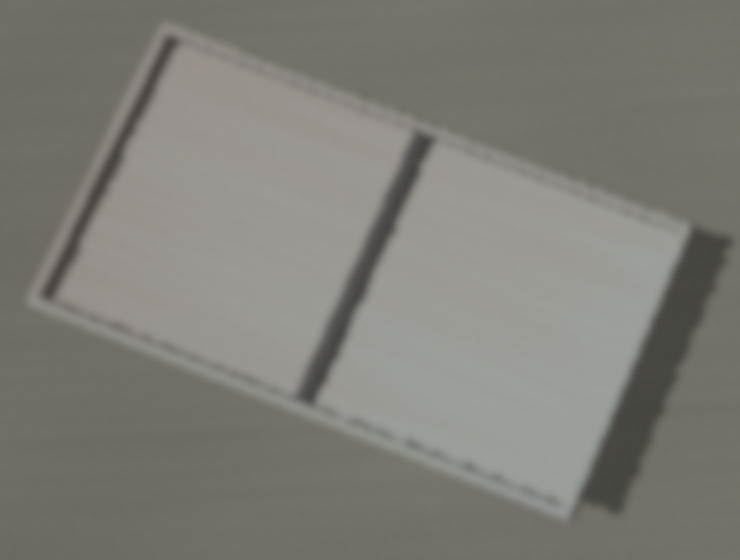

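View pics/s1.png

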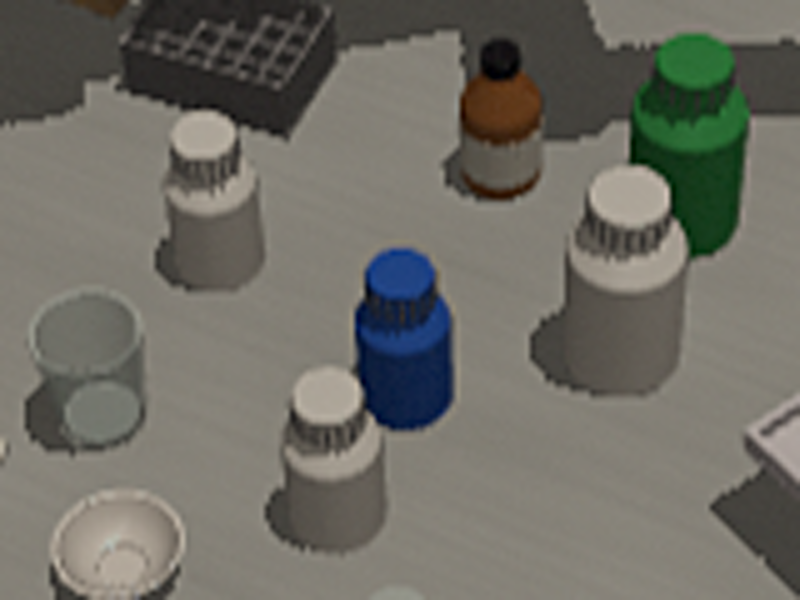

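```bash
cat > h.py <<'E'
import numpy as np,cv2
from station import *
def ray(cam,u,v):
    m=camera_model(cam);T=m["camera_from_world"];R=T[:3,:3];o=-R.T@T[:3,3]
    d=R.T@np.array([(u-m["cx"])/m["fx"],(v-m["cy"])/m["fy"],1]);return o,d
def atz(cam,u,v,z):
    o,d=ray(cam,u,v);return o+d*(z-o[2])/d[2]
def tri(u,v,p,q):
    o1,d1=ray("top",u,v);o2,d2=ray("scene",p,q)
    A=np.c_[d1,-d2];s=np.linalg.lstsq(A,o2-o1,rcond=None)[0]
    a=o1+s[0]*d1;b=o2+s[1]*d2;return (a+b)/2,np.linalg.norm(a-b)
def proj(cam,P):
    m=camera_model(cam);p=m["camera_from_world"]@np.r_[P,1];return p[0]/p[2]*m["fx"]+m["cx"],p[1]/p[2]*m["fy"]+m["cy"]
def save(n,f): cv2.imwrite(f,cv2.cvtColor(get_image(n),cv2.COLOR_RGB2BGR))
E
python3 - <<'E'
from h import *
np.set_printoptions(precision=4,suppress=True)
t=lambda x,y:((x+.5)/4.4-.5+220,(y+.5)/4.2857-.5+130)
s=lambda x,y:((x+.5)/5-.5+150,(y+.5)/5-.5+110)
for n,a,b,z in(("shortN",(297,84),(327,398),.12),("shortL",(656,333),(204,138),.12),("tall",(130,452),(629,196),.15),("blue",(327,270),(400,276),.12)):
    print(n,tri(*t(*a),*s(*b)),atz("top",*t(*a),z),atz("scene",*s(*b),z))
c=[atz("top",(x+.5)/4-.5+25,(y+.5)/4-.5+150,.082) for x,y in((165,24),(690,228),(570,518),(28,302))]
c=np.array(c);print(c);print(np.linalg.norm(c-np.roll(c,-1,0),axis=1),c.mean(0))
e=(c[0]+c[3]-c[1]-c[2])/2;print("long axis deg",np.degrees(np.arctan2(e[1],e[0])))
e=(c[0]+c[1]-c[3]-c[2])/2;print("short axis deg",np.degrees(np.arctan2(e[1],e[0])))
for n,u,v,z in(("amber",315,283,.115),("green",259,293,.15),("flask",236,100,.134),("jar",121,125,.07),("beakerbase",352,157,0),("dish",320,123,.03),("rack",403,276,.05)): print(n,atz("top",u,v,z))
E
```

```text
shortN (array([ 0.6489, -0.1775,  0.1154]), np.float64(0.0002601083873407141)) [ 0.6476 -0.1772  0.12  ] [ 0.6519 -0.1753  0.12  ]
shortL (array([ 0.5032, -0.3512,  0.1154]), np.float64(0.0003657146766699569)) [ 0.5025 -0.3502  0.12  ] [ 0.5068 -0.3482  0.12  ]
tall (array([ 0.452 , -0.08  ,  0.1467]), np.float64(8.966775449245752e-05)) [ 0.4517 -0.08    0.15  ] [ 0.4549 -0.0787  0.15  ]
blue (array([ 0.5464, -0.1861,  0.1138]), np.float64(9.549745305188394e-05)) [ 0.5452 -0.1855  0.12  ] [ 0.551  -0.1832  0.12  ]
[[0.672  0.346  0.082 ]
 [0.5319 0.0378 0.082 ]
 [0.3701 0.11   0.082 ]
 [0.5095 0.42   0.082 ]]
[0.3385 0.1772 0.3399 0.1786] [0.5209 0.2284 0.082 ]
long axis deg 65.6696711680562
short axis deg -24.286026939566366
amber [ 0.3434 -0.2174  0.115 ]
green [ 0.3294 -0.0943  0.15  ]
flask [ 0.7684 -0.0658  0.134 ]
jar [0.7462 0.2188 0.07  ]
beakerbase [ 0.6539 -0.3524  0.    ]
dish [ 0.7391 -0.2732  0.03  ]
rack [ 0.3481 -0.431   0.05  ]
```

>>> move_arm --commands "40 37 0 -8 0; 40 37 0 -8 0; 40 37 0 -8 0; 40 37 0 -8 0; 40 37 0 -8 0" --newtons 20

```text
time_s: 0.6
tool_pos: [0.4297, -0.4056, 0.2222]
tcp_rot: [-0.0, 0.139, 0.99, 0.0]
wrist_force: [1.2, -1.6, -1.4]
opening: 0.0871
```

>>> move_arm --commands "40 37 0 -8 0; 14 1 0 0 0; 0 0 0 0 0; 0 0 0 0 0"

```text
time_s: 1.0
tool_pos: [0.4788, -0.3726, 0.2219]
tcp_rot: [-0.001, 0.204, 0.979, 0.0]
wrist_force: [-0.3, -0.0, 0.6]
opening: 0.0874
```

>>> move_arm --commands "25 22 0 -0.8 0; 0 0 -40 0 0; 0 0 -40 0 0; 0 0 -25 0 0; 0 0 0 0 0"

```text
time_s: 1.5
tool_pos: [0.5003, -0.3503, 0.1133]
tcp_rot: [-0.005, 0.213, 0.977, 0.001]
wrist_force: [0.5, 0.5, -0.8]
opening: 0.0871
```

```bash
python3 - <<'E'
from h import *
m=camera_model("wrist");print({k:m[k] for k in("fx","cx","cy")});save("wrist","pics/w1.png");save("scene","pics/sc1.png")
E
```

```text
{'fx': 297.3186396354542, 'cx': 252.84318176494486, 'cy': 189.87729080777632}
```

View pics/w1.png

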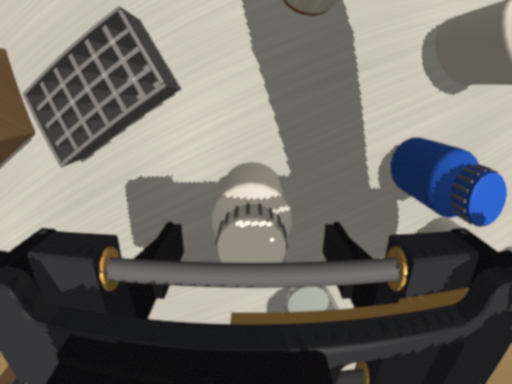

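The cap (252,235) sits midway between the fingers. I'll lower and grip.

>>> move_arm --commands "2 0 -15 0 0; 0 0 0 0 0; 0 0 0 0 255; 0 0 0 0 255; 0 0 0 0 255"

```text
time_s: 2.1
tool_pos: [0.5068, -0.3508, 0.1038]
tcp_rot: [0.001, 0.212, 0.977, -0.0]
wrist_force: [0.2, 0.2, 0.1]
opening: 0.0704
```

>>> move_arm --commands "0 0 0 0 255; 0 0 0 0 255; 0 0 0 0 255"

```text
time_s: 2.4
tool_pos: [0.5064, -0.3505, 0.1027]
tcp_rot: [0.0, 0.211, 0.977, -0.0]
wrist_force: [0.3, -0.8, 1.0]
opening: 0.0473
```

>>> move_arm --commands "-2 0 -6 0 200; 0 0 0 0 255; 0 0 0 0 255; 0 0 0 0 255"

```text
time_s: 2.8
tool_pos: [0.5056, -0.3526, 0.0994]
tcp_rot: [0.002, 0.211, 0.978, -0.002]
wrist_force: [-1.3, -4.0, 9.5]
opening: 0.0415
```

>>> move_arm --commands "0 0 30 0 255; 0 0 45 0 255; 0 0 45 0 255; 0 0 45 0 255; 0 0 10 0 255"

```text
time_s: 3.3
tool_pos: [0.5062, -0.3517, 0.277]
tcp_rot: [0.005, 0.211, 0.977, -0.001]
wrist_force: [0.4, 0.3, -2.2]
opening: 0.0419
```

>>> move_arm --commands "2 30 0 0 255; 2 40 0 0 255; 2 40 0 0 255; 2 40 0 0 255; 2 40 0 0 255"

```text
time_s: 3.8
tool_pos: [0.5131, -0.1585, 0.269]
tcp_rot: [-0.002, 0.212, 0.977, 0.0]
wrist_force: [1.3, 0.1, -2.0]
opening: 0.0414
```

>>> move_arm --commands "2 40 0 0 255; 2 40 0 0 255; 2 40 0 0 255; 2 40 0 0 255; 2 40 0 0 255"

```text
time_s: 4.3
tool_pos: [0.523, 0.0412, 0.2693]
tcp_rot: [-0.002, 0.212, 0.977, -0.001]
wrist_force: [0.8, -0.5, -2.7]
opening: 0.0414
```

>>> move_arm --commands "2 40 0 0 255; 2 30 0 0 255; 0 0 0 0 255; 0 0 0 0 255"

```text
time_s: 4.7
tool_pos: [0.5273, 0.1099, 0.2694]
tcp_rot: [-0.002, 0.211, 0.977, -0.001]
wrist_force: [1.0, 0.0, -2.9]
opening: 0.0417
```

>>> move_arm --commands "4 30 0 0 255; 1 15 0 0 255; 0 0 -30 0 255; 0 0 -30 0 255; 0 0 -20 0 255"

```text
time_s: 5.2
tool_pos: [0.5318, 0.1532, 0.1888]
tcp_rot: [-0.002, 0.212, 0.977, -0.001]
wrist_force: [0.7, -0.5, -3.0]
opening: 0.0415
```

>>> move_arm --commands "0 0 0 0 255; 0 0 0 0 255"

```text
time_s: 5.4
tool_pos: [0.5337, 0.1539, 0.1918]
tcp_rot: [0.0, 0.212, 0.977, -0.0]
wrist_force: [-0.0, 0.1, -2.3]
opening: 0.0414
```

```bash
python3 - <<'E'
from h import *
print(state()["tool_pos"],state()["wrist_force"]);save("top","pics/t3.png");save("scene","pics/s3.png")
a=cv2.imread("pics/t3.png");b=cv2.imread("pics/s3.png")
cv2.imwrite("pics/c3.png",np.hstack([cv2.resize(a[140:290,20:220],(400,300)),cv2.resize(b[130:280,260:460],(400,300))]))
E
```

```text
[0.53365408 0.15389852 0.19179502] [-0.04628096  0.08557075 -2.28487258]
```

View pics/c3.png

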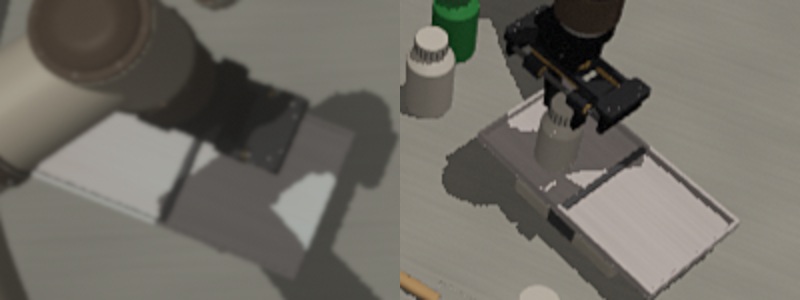

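The bottle is upright over the -y half of the tray. Now a gentle descent.

>>> move_arm --commands "0 0 -10 0 255; 0 0 -7 0 255; 0 0 -4 0 255; 0 0 -3 0 255; 0 0 -2 0 255"

```text
time_s: 6.0
tool_pos: [0.5335, 0.1541, 0.1664]
tcp_rot: [0.0, 0.211, 0.977, -0.001]
wrist_force: [-1.7, -2.5, 6.1]
opening: 0.0416
```

>>> move_arm --commands "0 0 -2 0 255; 0 0 0 0 255"

```text
time_s: 6.2
tool_pos: [0.5334, 0.1538, 0.165]
tcp_rot: [0.0, 0.211, 0.977, -0.001]
wrist_force: [-2.6, -2.7, 3.9]
opening: 0.0411
```

>>> move_arm --commands "0 0 0 0 60; 0 0 0 0 60; 0 0 0 0 60; 0 0 0 0 60; 0 0 0 0 60"

```text
time_s: 6.7
tool_pos: [0.5336, 0.1549, 0.1635]
tcp_rot: [0.0, 0.211, 0.977, 0.0]
wrist_force: [-0.1, -0.3, 0.7]
opening: 0.0654
```

```bash
cat > look.py <<'E'
from h import *
import sys
n=sys.argv[1]
s=state();print(s["time_s"],s["tool_pos"],s["wrist_force"],s["opening"]);a=get_image("top")[...,::-1];b=get_image("scene")[...,::-1]
cv2.imwrite(f"pics/top_{n}.png",a);cv2.imwrite(f"pics/scene_{n}.png",b)
cv2.imwrite(f"pics/c_{n}.png",np.hstack([cv2.resize(a[140:290,20:220],(400,300)),cv2.resize(b[130:280,260:460],(400,300))]))
E
python3 look.py 4
```

```text
6.7 [0.53362701 0.1548639  0.163495  ] [-0.07327284 -0.29394647  0.74002832] 0.06541473563192243
```

View pics/c_4.png

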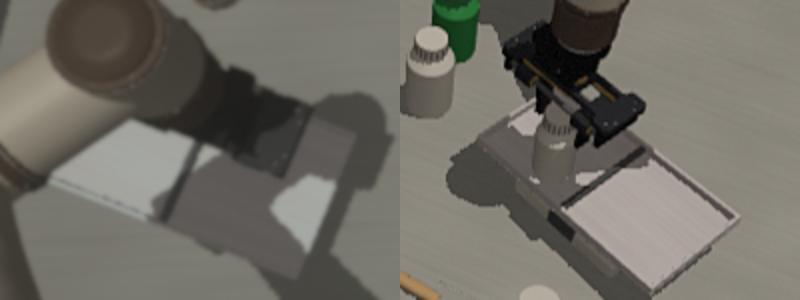

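>>> move_arm --commands "0 0 10 0 40; 0 0 20 0 0; 0 0 40 0 0; 0 0 20 0 0; 0 -20 0 0 0"

```text
time_s: 7.3
tool_pos: [0.5357, 0.1364, 0.2584]
tcp_rot: [0.004, 0.21, 0.978, 0.003]
wrist_force: [-0.6, -1.0, -0.3]
opening: 0.0858
```

>>> move_arm --commands "-15 -40 0 0 0; -16 -45 0 0 0; -16 -45 0 0 0; -16 -45 0 0 0; -16 -40 0 0 0"

```text
time_s: 7.8
tool_pos: [0.4536, -0.0822, 0.2547]
tcp_rot: [0.001, 0.211, 0.977, 0.0]
wrist_force: [-0.0, -0.4, -0.8]
opening: 0.087
```

>>> move_arm --commands "0 0 0 0 0; 0 0 0 0 0"

```text
time_s: 8.0
tool_pos: [0.4543, -0.0813, 0.2545]
tcp_rot: [0.001, 0.213, 0.977, 0.0]
wrist_force: [-0.2, -0.1, -0.1]
opening: 0.0874
```

```bash
python3 look.py 5
```

```text
8.0 [ 0.45432722 -0.08126257  0.25454545] [-0.2466604  -0.06306839 -0.10216186] 0.08736682689196903
```

View pics/c_5.png

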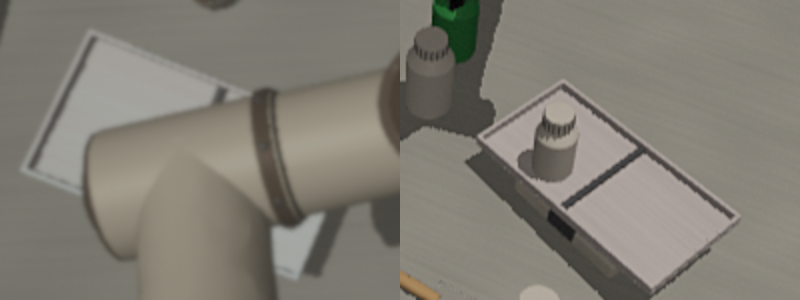

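>>> move_arm --commands "-1 1 -40 0 0; 0 0 -40 0 0; 0 0 -30 0 0; 0 0 -12 0 0; 0 0 0 0 0"

```text
time_s: 8.6
tool_pos: [0.4526, -0.0785, 0.1296]
tcp_rot: [-0.002, 0.211, 0.978, -0.001]
wrist_force: [0.2, 0.1, 0.2]
opening: 0.0873
```

>>> move_arm --commands "0 0 0 0 60; 0 0 0 0 80"

```text
time_s: 8.8
tool_pos: [0.4546, -0.0788, 0.1327]
tcp_rot: [0.001, 0.211, 0.977, 0.0]
wrist_force: [-0.5, -0.7, -0.4]
opening: 0.0779
```

>>> move_arm --commands "-1 0 -4 0 80; 0 0 0 0 255; 0 0 0 0 255; 0 0 0 0 255; 0 0 0 0 255" --newtons 30

```text
time_s: 9.3
tool_pos: [0.4523, -0.0797, 0.1278]
tcp_rot: [0.0, 0.212, 0.977, -0.0]
wrist_force: [-1.1, -1.2, 1.3]
opening: 0.0495
```

>>> move_arm --commands "0 0 0 0 255; 0 0 0 0 255; 0 0 0 0 255"

```text
time_s: 9.6
tool_pos: [0.4524, -0.0796, 0.1278]
tcp_rot: [0.0, 0.212, 0.977, -0.0]
wrist_force: [-2.0, -2.1, 3.8]
opening: 0.0496
```

>>> move_arm --commands "0 0 25 0 255; 0 0 45 0 255; 0 0 45 0 255; 0 0 45 0 255; 0 0 45 0 255"

```text
time_s: 10.1
tool_pos: [0.451, -0.0787, 0.3321]
tcp_rot: [-0.002, 0.212, 0.977, 0.001]
wrist_force: [1.3, -0.0, -6.4]
opening: 0.0497
```

>>> move_arm --commands "0 0 35 0 255; 8 30 0 0 255; 12 45 0 0 255; 12 45 0 0 255; 12 45 0 0 255"

```text
time_s: 10.6
tool_pos: [0.4954, 0.0877, 0.3651]
tcp_rot: [-0.002, 0.212, 0.977, -0.0]
wrist_force: [1.6, -0.6, -5.4]
opening: 0.0498
```

>>> move_arm --commands "12 45 0 0 255; 12 45 0 0 255; 12 45 0 0 255; 10 40 0 0 255; 4 24 0 0 255"

```text
time_s: 11.1
tool_pos: [0.5458, 0.2884, 0.363]
tcp_rot: [-0.003, 0.211, 0.978, -0.001]
wrist_force: [0.2, -1.4, -5.1]
opening: 0.0493
```

>>> move_arm --commands "0 0 0 0 255; 0 0 0 0 255"

```text
time_s: 11.3
tool_pos: [0.5454, 0.2853, 0.3642]
tcp_rot: [-0.002, 0.211, 0.977, -0.002]
wrist_force: [-0.4, -0.8, -5.7]
opening: 0.0494
```

>>> move_arm --commands "1 0 -30 0 255; 0 0 -40 0 255; 0 0 -35 0 255; 0 0 -25 0 255; 0 0 -5 0 255"

```text
time_s: 11.8
tool_pos: [0.5447, 0.282, 0.2278]
tcp_rot: [-0.004, 0.213, 0.977, -0.003]
wrist_force: [-0.5, -0.4, -5.8]
opening: 0.0497
```

```bash
python3 look.py 6
```

```text
11.8 [0.5446691  0.28203342 0.2277792 ] [-0.47485533 -0.41695121 -5.7817687 ] 0.04968277471364371
```

View pics/c_6.png

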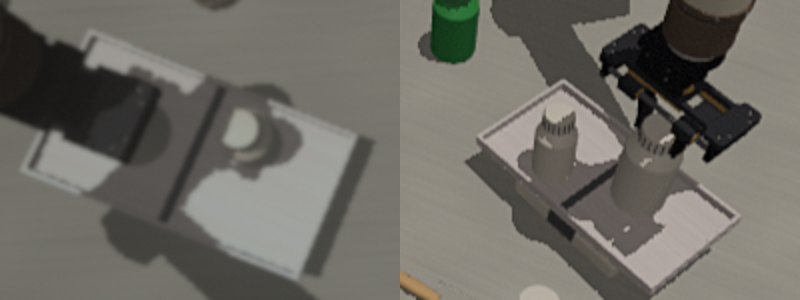

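>>> move_arm --commands "2 2 -9 0 255; 0 0 -7 0 255; 0 0 -4 0 255; 0 0 -3 0 255; 0 0 -3 0 255"

```text
time_s: 12.4
tool_pos: [0.5495, 0.2867, 0.2066]
tcp_rot: [0.0, 0.211, 0.977, 0.0]
wrist_force: [0.6, -0.4, -6.0]
opening: 0.0493
```

```bash
python3 - <<'E'
from h import *
p=atz("top",139,203.8,.185);print(p)
d=p[:2]-[.521,.228];print(d@[.911,-.412],d@[.412,.911])
E
```

```text
[0.52606651 0.14707295 0.185     ]
0.03795753243617589 -0.07163714380134546
```

>>> move_arm --commands "0 0 -3 0 255; 0 0 -3 0 255; 0 0 -3 0 255; 0 0 -2 0 255; 0 0 0 0 255"

```text
time_s: 12.9
tool_pos: [0.5498, 0.2872, 0.1959]
tcp_rot: [0.001, 0.211, 0.977, 0.001]
wrist_force: [-0.2, 0.9, -3.5]
opening: 0.0492
```

>>> move_arm --commands "0 0 -2 0 255; 0 0 -2 0 255; 0 0 0 0 255; 0 0 0 0 255"

```text
time_s: 13.3
tool_pos: [0.5507, 0.2874, 0.1943]
tcp_rot: [0.002, 0.211, 0.977, 0.002]
wrist_force: [-0.3, 1.2, 4.7]
opening: 0.0493
```

>>> move_arm --commands "0 0 0 0 90; 0 0 0 0 70; 0 0 0 0 60; 0 0 0 0 50; 0 0 0 0 40"

```text
time_s: 13.8
tool_pos: [0.5489, 0.2859, 0.1908]
tcp_rot: [-0.001, 0.212, 0.977, -0.001]
wrist_force: [0.0, -0.2, 0.3]
opening: 0.0706
```

```bash
python3 look.py 7
```

```text
13.8 [0.54887825 0.28589001 0.19081097] [ 0.00060648 -0.20170539  0.29466847] 0.07064717072829958
```

View pics/c_7.png

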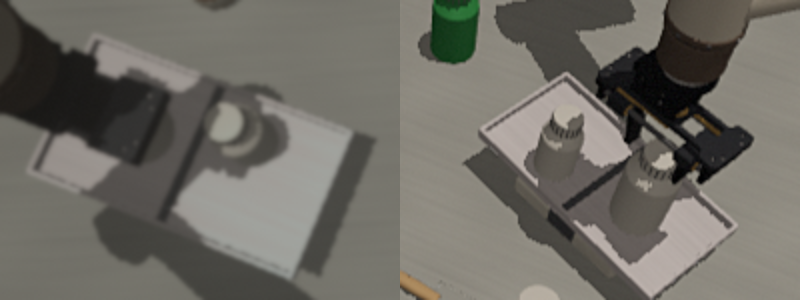

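>>> move_arm --commands "0 0 10 0 20; 0 0 20 0 0; 0 0 40 0 0; 0 0 20 0 0; 8 -30 0 0 0"

```text
time_s: 14.4
tool_pos: [0.5587, 0.2593, 0.2865]
tcp_rot: [0.003, 0.21, 0.978, 0.003]
wrist_force: [0.3, -0.2, -0.5]
opening: 0.0865
```

>>> move_arm --commands "10 -45 0 0 0; 10 -45 0 0 0; 10 -45 0 0 0; 10 -45 0 0 0; 10 -45 0 0 0"

```text
time_s: 14.9
tool_pos: [0.6075, 0.0297, 0.2827]
tcp_rot: [0.001, 0.211, 0.977, 0.0]
wrist_force: [0.2, 0.4, -0.2]
opening: 0.087
```

>>> move_arm --commands "10 -45 -10 0 0; 10 -45 -20 0 0; 10 -45 -20 0 0; 10 -45 -20 0 0; 5 -25 -20 0 0"

```text
time_s: 15.4
tool_pos: [0.6525, -0.1763, 0.1917]
tcp_rot: [0.0, 0.213, 0.977, -0.0]
wrist_force: [1.0, 0.7, -0.5]
opening: 0.0869
```

>>> move_arm --commands "0 0 0 0 0; 0 0 0 0 0"

```text
time_s: 15.6
tool_pos: [0.6521, -0.1735, 0.1918]
tcp_rot: [-0.0, 0.212, 0.977, -0.0]
wrist_force: [-1.0, -0.4, 0.4]
opening: 0.0872
```

```bash
python3 look.py 8; python3 -c "
from h import *;save('wrist','pics/w8.png')"
```

```text
15.6 [ 0.65210718 -0.1734565   0.1917933 ] [-0.98781788 -0.37514105  0.38049081] 0.08720919099518692
```

View pics/c_8.png

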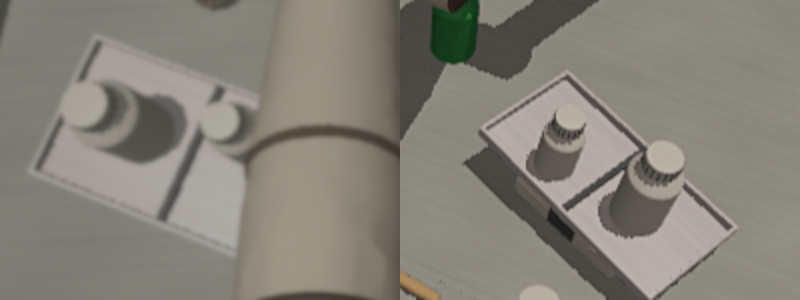

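View pics/w8.png

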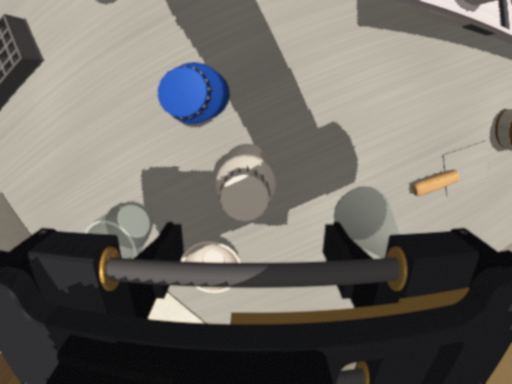

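>>> move_arm --commands "-2 -3 -40 0 0; 0 0 -30 0 0; 0 0 -20 0 0; 0 0 -3 0 0; 0 0 0 0 0" --newtons 20

```text
time_s: 16.25
tool_pos: [0.6508, -0.1749, 0.0998]
tcp_rot: [0.001, 0.211, 0.978, -0.0]
wrist_force: [0.4, 0.0, -0.2]
opening: 0.0868
```

>>> move_arm --commands "0 0 0 0 60; 0 0 0 0 80"

```text
time_s: 16.45
tool_pos: [0.6513, -0.1756, 0.1009]
tcp_rot: [0.002, 0.211, 0.977, 0.0]
wrist_force: [0.7, -0.7, 0.9]
opening: 0.0777
```

>>> move_arm --commands "-2 -1 -2 0 80; 0 0 0 0 255; 0 0 0 0 255; 0 0 0 0 255; 0 0 0 0 255"

```text
time_s: 16.95
tool_pos: [0.6481, -0.177, 0.097]
tcp_rot: [-0.0, 0.212, 0.977, -0.0]
wrist_force: [-0.1, -1.3, -0.6]
opening: 0.0417
```

>>> move_arm --commands "0 0 0 0 255; 0 0 0 0 255; 0 0 0 0 255; 0 0 0 0 255"

```text
time_s: 17.35
tool_pos: [0.6482, -0.177, 0.0969]
tcp_rot: [-0.0, 0.212, 0.977, -0.0]
wrist_force: [-0.7, -2.0, 0.5]
opening: 0.0419
```

>>> move_arm --commands "0 0 25 0 255; 0 0 45 0 255; 0 0 45 0 255; 0 0 45 0 255; 0 0 40 0 255"

```text
time_s: 17.85
tool_pos: [0.6479, -0.1762, 0.2982]
tcp_rot: [-0.0, 0.211, 0.977, 0.001]
wrist_force: [0.5, -0.2, -3.1]
opening: 0.0414
```

>>> move_arm --commands "-17 30 5 0 255; -21 40 0 0 255; -21 40 0 0 255; -21 40 0 0 255; -21 40 0 0 255"

```text
time_s: 18.35
tool_pos: [0.5455, 0.015, 0.3006]
tcp_rot: [-0.001, 0.212, 0.977, 0.0]
wrist_force: [0.7, 0.9, -2.6]
opening: 0.0417
```

>>> move_arm --commands "-21 40 0 0 255; -21 40 0 0 255; -21 40 0 0 255; -15 33 0 0 255; -11 20 0 0 255"

```text
time_s: 18.85
tool_pos: [0.4563, 0.1885, 0.3009]
tcp_rot: [-0.001, 0.211, 0.978, 0.0]
wrist_force: [-0.4, 0.1, -3.3]
opening: 0.0413
```

>>> move_arm --commands "0 0 0 0 255; 0 0 0 0 255"

```text
time_s: 19.05
tool_pos: [0.4575, 0.1866, 0.3011]
tcp_rot: [-0.001, 0.211, 0.978, -0.0]
wrist_force: [-0.7, -0.1, -2.7]
opening: 0.0414
```

>>> move_arm --commands "0 0 -30 0 255; 0 0 -35 0 255; 0 0 -25 0 255; 0 0 -13 0 255; 0 0 0 0 255"

```text
time_s: 19.55
tool_pos: [0.4571, 0.1843, 0.1962]
tcp_rot: [-0.002, 0.213, 0.977, -0.002]
wrist_force: [0.8, -0.7, -3.1]
opening: 0.0413
```

```bash
python3 look.py 9
```

```text
19.55 [0.45709869 0.18430524 0.196234  ] [ 0.8403589  -0.6602631  -3.13642857] 0.04131524464829607
```

View pics/c_9.png

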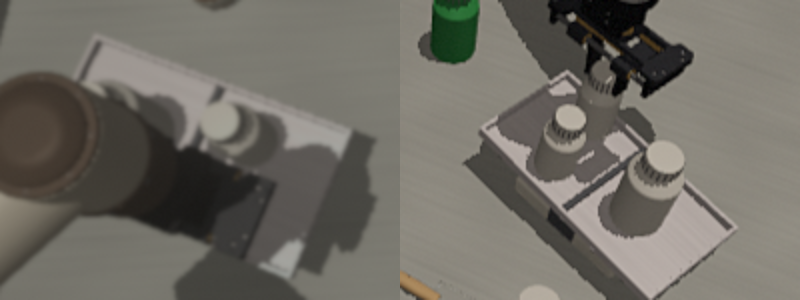

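>>> move_arm --commands "0 1 -9 0 255; 0 0 -7 0 255; 0 0 -4 0 255; 0 0 -3 0 255; 0 0 -2 0 255"

```text
time_s: 20.15
tool_pos: [0.4582, 0.1873, 0.1736]
tcp_rot: [0.0, 0.211, 0.977, -0.0]
wrist_force: [-1.2, -0.3, -3.6]
opening: 0.0415
```

>>> move_arm --commands "0 0 -2 0 255; 0 0 -2 0 255; 0 0 0 0 255; 0 0 0 0 255"

```text
time_s: 20.55
tool_pos: [0.4582, 0.1872, 0.1699]
tcp_rot: [-0.0, 0.212, 0.977, 0.0]
wrist_force: [-0.2, -0.6, -1.9]
opening: 0.0414
```

>>> move_arm --commands "0 0 -2 0 255; 0 0 -2 0 255; 0 0 0 0 255; 0 0 0 0 255"

```text
time_s: 20.95
tool_pos: [0.4581, 0.187, 0.1657]
tcp_rot: [-0.0, 0.212, 0.977, -0.0]
wrist_force: [-0.1, -0.9, -1.5]
opening: 0.0419
```

>>> move_arm --commands "0 0 -1 0 255; 0 0 -1 0 255; 0 0 0 0 255; 0 0 0 0 255"

```text
time_s: 21.35
tool_pos: [0.4581, 0.1868, 0.1643]
tcp_rot: [0.0, 0.212, 0.977, -0.0]
wrist_force: [-1.8, -3.7, 4.5]
opening: 0.0416
```

>>> move_arm --commands "0 0 0 0 110; 0 0 0 0 90; 0 0 0 0 70; 0 0 0 0 60; 0 0 0 0 60"

```text
time_s: 21.85
tool_pos: [0.4583, 0.1876, 0.1637]
tcp_rot: [0.0, 0.212, 0.977, 0.0]
wrist_force: [0.4, 0.5, -0.2]
opening: 0.065
```

```bash
python3 look.py 10
```

```text
21.85 [0.45832826 0.18757604 0.16372443] [ 0.39007356  0.47479815 -0.19045323] 0.06495256955066761
```

View pics/c_10.png

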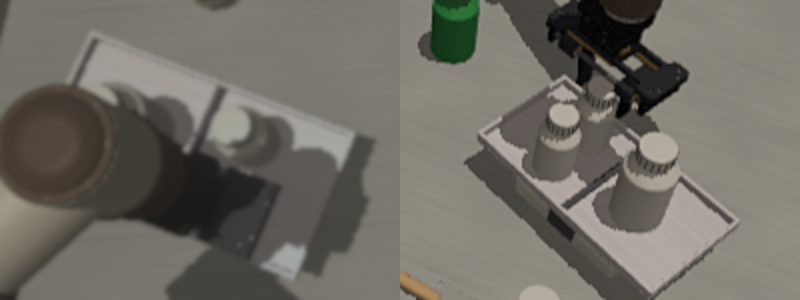

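Released. I'll lift off and move clear to check the tilt.

>>> move_arm --commands "0 0 10 0 50; 0 0 20 0 30; 0 0 40 0 0; 0 0 40 0 0; 0 -30 0 0 0"

```text
time_s: 22.45
tool_pos: [0.4617, 0.1601, 0.2807]
tcp_rot: [0.005, 0.21, 0.978, 0.004]
wrist_force: [1.0, -0.1, -0.1]
opening: 0.0856
```

>>> move_arm --commands "0 -45 0 0 0; 0 -45 0 0 0; 0 -45 0 0 0; 0 -45 0 0 0; 0 -45 0 0 0"

```text
time_s: 22.95
tool_pos: [0.458, -0.0694, 0.275]
tcp_rot: [0.001, 0.211, 0.977, 0.0]
wrist_force: [0.7, 0.1, -0.4]
opening: 0.0871
```

>>> move_arm --commands "0 -45 0 0 0; 0 -45 0 0 0; 0 -45 0 0 0; 0 -20 0 0 0; 0 0 0 0 0"

```text
time_s: 23.45
tool_pos: [0.458, -0.2251, 0.2742]
tcp_rot: [0.0, 0.214, 0.977, -0.0]
wrist_force: [0.2, 0.6, 0.7]
opening: 0.087
```

```bash
python3 look.py 11; python3 - <<'E'
import cv2
a=cv2.imread("pics/top_11.png");b=cv2.imread("pics/scene_11.png")
cv2.imwrite("pics/t11.png",cv2.resize(a[150:290,25:210],None,fx=4,fy=4,interpolation=cv2.INTER_CUBIC))
cv2.imwrite("pics/s11.png",cv2.resize(b[140:290,290:440],None,fx=4,fy=4,interpolation=cv2.INTER_CUBIC))
E
```

```text
23.45 [ 0.45800893 -0.22507632  0.2742022 ] [0.18881557 0.63798989 0.68121423] 0.08702775669390296
```

View pics/t11.png

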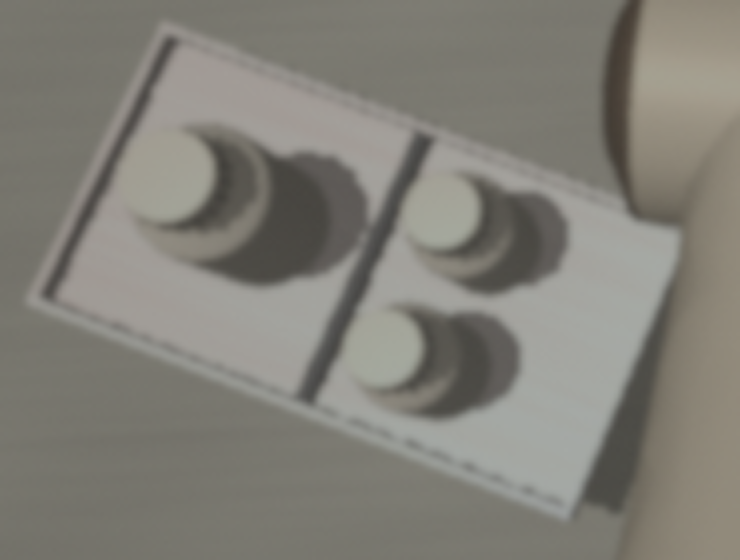

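View pics/s11.png

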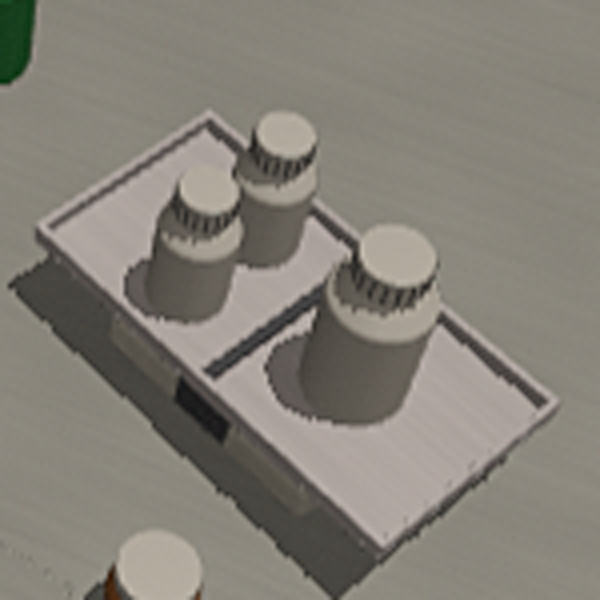

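View pics/scene_11.png

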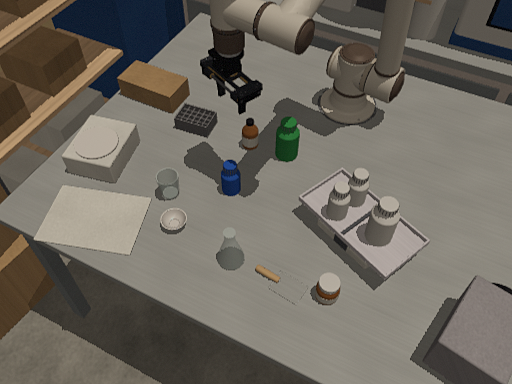

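The tray looks level, with all three bottles upright. I'll quantify this against the initial empty-tray images and compute bottle positions.

```bash
python3 - <<'E'
from h import *
# tilt from corner shift vs empty level tray
R=np.array([[.911,.412],[-.412,.911]]);C=np.array([.521,.228])
for cam in("scene","top"):
    a=cv2.imread(f"pics/{cam}0.png",0);b=cv2.imread(f"pics/{cam}_11.png",0)
    for x,y in((.09,.17),(-.09,.17),(.09,-.17),(-.09,-.17)):
        w=C+R@[x,y];p=proj(cam,np.r_[w,.082]);q=proj(cam,np.r_[w,.083])
        u,v=int(p[0]),int(p[1]);r=9
        t=a[v-r:v+r,u-r:u+r];s=b[v-r-5:v+r+5,u-r-5:u+r+5]
        t4=cv2.resize(t,None,fx=8,fy=8,interpolation=cv2.INTER_CUBIC);s4=cv2.resize(s,None,fx=8,fy=8,interpolation=cv2.INTER_CUBIC)
        m=cv2.matchTemplate(s4,t4,cv2.TM_CCOEFF_NORMED);_,c,_,l=cv2.minMaxLoc(m)
        print(cam,(x,y),"shift px",(l[0]-40)/8,(l[1]-40)/8,"score",round(c,2),"px/mm up",np.round(np.subtract(q,p),2))
f=lambda x,y:((x+.5)/4-.5+25,(y+.5)/4-.5+150)
g=lambda x,y:((x+.5)/4-.5+290,(y+.5)/4-.5+140)
for n,t,s in(("tall",(167,178),(398,258)),("a",(443,211),(209,191)),("b",(385,347),(286,137))):
    P,e=tri(*f(*t),*g(*s));print(n,P,e,R.T@(P[:2]-C))
E
```

```text
scene (0.09, 0.17) shift px 0.0 -0.125 score 1.0 px/mm up [ 0.08 -0.19]
scene (-0.09, 0.17) shift px 0.0 -0.125 score 0.98 px/mm up [ 0.1 -0.2]
scene (0.09, -0.17) shift px 0.0 0.125 score 0.98 px/mm up [ 0.03 -0.21]
scene (-0.09, -0.17) shift px -0.125 0.125 score 0.97 px/mm up [ 0.05 -0.21]
top (0.09, 0.17) shift px -0.125 0.0 score 0.99 px/mm up [-0.17 -0.12]
top (-0.09, 0.17) shift px 0.0 0.0 score 0.99 px/mm up [-0.21 -0.06]
top (0.09, -0.17) shift px -2.625 5.0 score 0.68 px/mm up [-0.05 -0.07]
top (-0.09, -0.17) shift px 0.125 0.0 score 1.0 px/mm up [-0.08 -0.01]
tall [0.54914882 0.28870212 0.21200017] 0.00017373257282738582 [0.0006343  0.06689694]
a [0.52972886 0.15570867 0.18299593] 0.001114647693712519 [ 0.03773602 -0.06226111]
b [0.45968959 0.18596753 0.18270552] 0.0011622578817028805 [-0.0385364  -0.06355147]
```

```bash
python3 -c "
from station import *
print(job_done(), state()['time_s'])"
```

```text
the job is handed in; nothing more can be done
the job is handed in; nothing more can be done
```

The tray is loaded and the job is handed in, at about 23.5 s of the 72 s allowed. I placed one short bottle, then the tall one on the other side, then the second short one, so the tray never carried more than one unbalanced bottle. Each bottle was lowered until the tray took its weight, then released. I did not measure the tray's turning speed.

**Tray tilt:** comparing its corners with the empty-tray pictures gives about 0.004 rad. The limit is 0.04. One corner in the top view was hidden by the arm and gave a poor match (0.68), so I left it out; the other seven agreed to within about 1 mm of height.

**Bottle positions:** all three look upright and stand inside the rim. Positions are in the tray frame, measured from the cap tops in two cameras:

| Bottle | x (mm) | y (mm) |
|---|---|---|
| Tall | +1 | +67 |
| Short (first placed) | +38 | -62 |
| Short (second placed) | -39 | -64 |

- **Cap heights:** the two cameras put the caps 5–6 mm lower than expected. They read 3–5 mm low on the bench before any move, so I put most of that down to calibration.
- **Rest and other things:** I judged the bottles at rest from a single picture about 1.5 s after release. By eye in the last scene picture, nothing else on the bench had moved. The gripper was empty and well clear.

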